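# Rock a locating block out of a polishing fixture

## Robot

A 7-joint arm with a two-finger parallel gripper is mounted at the origin on the work surface. World frame = base frame: x ahead of the robot, y to its left, z up, the work surface at z = 0. Lengths are in m, angles in rad, forces in N, time in s.
With the tool pointing down it reaches from about 0.425 to 0.875 m from the base axis. Payload 4.7 kg.
Tool frame: the origin (TCP) lies at the very end of the fingers, on their centre line; the grasp point (between the pads) lies 19 mm behind it; z points along the fingers, y is the line along which they close (so a half turn about z gives the same grasp; the last joint's range is limited). The gripper opens to 87 mm and grips with 3 to 60 N. Pads are 19 mm wide; open, the fingers measure 117 mm over their backs; the gripper's body (75 mm by 190 mm) begins 51 mm behind the grasp point.
Start: joints at [-1.139, 0.321, -0.07, 1.45, 0.023, 1.371, -0.057], TCP at [0.264, 0.594, 0.223] pointing down, gripper open.
Joint ranges: [-2.86, 2.86], [-0.3, 2.09], [-1.38, 1.24], [0.06, 2.45], [-1.56, 4.7], [0.09, 2.05], [-2.69, 2.69]. Speed limits (rad/s): [2.57, 2.57, 3.14, 3.14, 3.14, 3.14, 3.14].

## Interface

Orientations are given as a rotation vector (axis times angle).
In Python, from bench import ctrl, vision gives the robot as it stands.
- The arm moves only by the tool jog_arm, never from a script. Its argument "increments" is a list of rows, each an object of numbers: "tx", "ty", "tz": the shift along the tool's x, y, z in mm; "wx", "wy", "wz": the turn, a rotation vector about the tool's x, y, z in rad; "gripper": the opening, from 0 (shut) to 1 (fully open). In form: [{"tx": .., "ty": .., "tz": .., "wx": .., "wy": .., "wz": .., "gripper": ..}, ...]. A call has exactly 5 rows; each row is the pose to reach, as a shift and turn from the pose commanded when the call began, along the tool's axes at that moment; what a row does not reach only later rows make up. A row lasts 1/12 s, in which the tool goes at most 41.7 mm and 7.16 degrees, less where a joint would pass 70% of its speed; a pose out of reach is approached as far as the arm can. A call with a gripper value outside its range is refused whole. The fingers move at their own pace and stop on an object; "grip_force" is the grip in N (left out, the last holds). Time passes only in rows, so rows that repeat a pose let the fingers close, or fill a call up. It gives the time, the measured TCP pose, the force, the opening and the grip force at its end, in the units of the state.
- ctrl.get_state(): the state, without advancing time (a new reading comes with each control period).
- vision.get_image(name): name is "scene" or "top" or "wrist"; returns a dict with "color" (480x640x3 uint8, blue, green, red), "fx", "fy", "cx", "cy" (pixels), "k1" (the pictures are not rectified: a ray, as slopes to the right and down, at radius r is drawn at 1 + k1 r^2 times it, then the intrinsics apply), "extrinsics" (4x4, takes a point from world to camera coordinates). Camera axes: x right, y down, z forward; pixel columns grow to the right and rows downward; lengths in m; the calibration is good to about 2 mm. A picture is of the moment at which its call begins. There is no depth.
- ctrl.close_job(): hands the job in; it is judged then, once.
Trained networks look in the newest picture that a camera, given by its name, has taken for a name from the list of things; names that differ only in an ending like _2 or _b are one class to them, and where a whole thing is asked for, a point or a joint stands for the part that bears it (a point fixed in the world has none). Each returns a list of dicts, best first, with "conf" (0 to 1); they miss things now and then, are a little off and sometimes report something else, mostly with a low value. They report only what shows in the picture. A call takes as long as a camera call. They do not tell look-alikes from the thing itself.
- vision.spot_in(camera, thing): "bbox" ([left, top, right, bottom] in pixels, round what is visible of it).
The state is a dict: "time": time; "joint_positions": joint angles; "qd": joint speeds; "joint_torque": joint torques, N m; "position": TCP position; "tool_rot": TCP orientation; "ft_force": force on the tool from outside, world axes, zero at the start; "torque": the same for the moment, N m; "grip_width": opening from 0.0 (shut) to 1.0 (fully open); "grip_force": force on a finger pad.
Only numpy, scipy, OpenCV 4.12 (cv2) and the standard library are available. Lean on these libraries where they do the work, as an engineer would, in place of code of your own. Each camera call takes 0.05 s, during which the arm holds its last target. There are 200 camera calls.

## Task

Slide the forked keeper of the polishing fixture all the way back along its rail, then take the steel locating block by its square tang and rock it side to side, from one spring pad towards the other, five to ten degrees at a time and never as far as fifteen, until it walks up out of the pads. Pulling it straight up would bring the loose fixture plate up with it: the plate must stay down on its base, and the wrench and the two case rings beside the fixture must be left where they are. Finish while still holding the block upright and still, just clear of the fixture: straight over its nest, with its underside about 2 cm above the nest's walls.

Things in the scene. Friction and masses are not known exactly. Their poses are not given: they have to be found in the camera images.
- base: Dark steel fixture base, fixed to the bench, 12 mm thick. Origin on the bench right under the centre of the block's nest. z up; x points from the keeper's rail to the nest (steel from x -127 to +59 mm, y -62 to +62); y runs from one spring pad to the other. All coordinates in these notes are in this frame, in mm.
- plate (a joint): How far the loose aluminium fixture plate has risen off its base, m: 0 = down (start), at most 0.03. The plate, 170 x 108 x 8 mm (z 12 to 20), lies on the base by its weight and can only move straight up on four dowels. It carries nest, pads and keeper: in all about 0.5 kg (5 N).
- nest (a point): Centre of the nest's floor on the plate (x 0, y 0, z 20), where the block stands. Two aluminium walls at x = +-16.5 to +-25 (y -17 to 17, top z 42) leave the block 1.5 mm either side, so it can rock only about the x axis. Dark pad housings stand at |y| 36 to 50, x -14 to 14, top z 42.
- pad_left_nose (a point): Where the +y spring pad, a steel roller of 10 mm diameter along x, presses the block's flank: y +22, z 36. It presses with about 10 N and yields up to 6 mm (1000 N/m). Friction of the two pads together on the block (10 N or more) exceeds the plate's weight. The block is free of the pads once its underside is 16 to 20 mm higher than at the start.
- pad_right_nose (a point): The same for the -y spring pad: y -22, z 36. Turning the block about a point near one pad (some 15 mm off centre, at pad height) slides the other flank up past its pad while the near one stays; done in turn, this walks the block up and leaves the plate down.
- keeper (a joint): Slide of the flat steel forked keeper on its rail, m: 0 = forward, its two prongs over the block's shoulders; 0.045 = fully back, a stop; grows towards the base's -x. It starts at 0 to 0.008. Friction about 1.5 N; stays where left. Fork and prongs: y -23 to 23, z 49 to 57; at 0 they reach from x -72 to +10.
- keeper_post (a point): Middle of the top of the dark upright post on the keeper, by which it is pulled: 14 mm (x) by 12 mm (y), 36 mm tall above the fork (z 57 to 93), at x -56, y 0 when the keeper is fully forward.
- block: Steel locating block, about 0.35 kg: foot 30 (x) x 44 (y) x 28 mm (z), on it in the middle a square tang 24 x 24 mm, 41 mm tall. Origin: centre of the underside, axes as the base's. It starts on the nest's floor (origin z 20, shoulders z 48, tang top z 89). Grip the tang firmly (40 N or more), fingers closing along y.
- wrench: Steel open-ended wrench, 160 mm long, lying on the bench on the base's +y side; origin in its middle, below. Leave it.
- case_a: Plain steel ring (watch case blank), 40 mm diameter, 10 mm high, lying on the bench on the base's -y side; origin at the centre of its underside. Leave it.
- case_b: Plain steel ring (watch case blank), 36 mm diameter, 9 mm high, lying on the bench on the base's -y side; origin at the centre of its underside. Leave it.
Not all that is in view belongs to the job. There is more than one size of the block; the job needs the larger.

How it is judged:
On the way, in this order (a step that is already met when the one before it is completed fails the run):
1. the keeper is fully back (at least 40 of 45 mm) (value of joint keeper above 0.04 m), for 0.2 s.
2. the gripped block leans at least 2 degrees while still between the pads (angle between block's own z axis and vertical above 0.035 rad and z of block in the frame of base below 0.036 m and contact force between the fingers and block above 1 N), for 0.05 s.
At the end, for the whole second after the job is handed in: The block is held at rest in the fingers, upright within 7 degrees, underside 3 to 50 mm above the nest's walls, centre within 25 mm of straight over the nest, touching nothing of the fixture; plate down on its base (within 3 mm), keeper still back (at least 38 of 45 mm) (z of block in the frame of base between 0.045 and 0.092 m and horizontal distance between block and base below 0.025 m and angle between block's own z axis and vertical below 0.12 rad and linear speed of block below 0.02 m/s and contact force between the fingers and block above 1 N and contact force between block and base below 0.3 N and value of joint plate below 0.003 m and value of joint keeper above 0.038 m); the arm keeps its last pose, push and grip.
It fails at once if the fixture plate is lifted more than 6 mm off its base (value of joint plate above 0.006 m).
It fails at once if the block is tipped more than 17 degrees (angle between block's own z axis and vertical above 0.3 rad).
It fails at once if the wrench is moved more than 20 mm (distance of wrench from where it was at the start of the episode above 0.02 m).
It fails at once if the larger case ring is moved more than 20 mm (distance of case_a from where it was at the start of the episode above 0.02 m).
It fails at once if the smaller case ring is moved more than 20 mm (distance of case_b from where it was at the start of the episode above 0.02 m).
It also fails if it takes over 58 s, if anything falls off the work surface, if the arm or the gripper's body presses on something with over 40 N, if the wrist force passes 120 N, or if a joint passes its speed limit or range.

## Working session

There is one attempt and no reset: what is moved stays moved. The work goes in short steps, Python scripts to look and compute and a tool call to move; the robot and the scene stay as the last step left them, time stands still between calls to the robot, and variables do not carry over. Pictures are saved under pics/ and viewed, at most 10 in all, crops included, and the job is handed in when it is done.

Besides the shell and the picture viewer there is one more tool, called after "Call:" as name(argument=value, ...), one argument or row to a line, values as JSON. jog_arm: Moves the arm, as the interface text tells. Its arguments: {"type":"object","properties":{"increments":{"type":"array"},"grip_force":{"type":"number"}},"required":["increments"]}

```bash
ls; mkdir -p pics
cat > h.py <<'E'
import numpy as np, cv2
from bench import ctrl, vision
def ray(im,u,v):
    K=np.array([[im['fx'],0,im['cx']],[0,im['fy'],im['cy']],[0,0,1]])
    p=cv2.undistortPoints(np.array([[[u,v]]],float),K,np.array([im['k1'],0,0,0,0.]))[0,0]
    E=np.array(im['extrinsics']);R,t=E[:3,:3],E[:3,3]
    return -R.T@t, R.T@np.array([p[0],p[1],1])
def at_z(im,u,v,z):
    c,d=ray(im,u,v); return c+d*(z-c[2])/d[2]
def proj(im,P):
    K=np.array([[im['fx'],0,im['cx']],[0,im['fy'],im['cy']],[0,0,1]])
    E=np.array(im['extrinsics'])
    return cv2.projectPoints(np.array(P,float).reshape(-1,3),cv2.Rodrigues(E[:3,:3])[0],E[:3,3],K,np.array([im['k1'],0,0,0,0.]))[0][:,0]
E
python3 - <<'E'
from h import *
s=ctrl.get_state(); print({k:np.round(v,3) for k,v in s.items()})
for n in ['top','scene']:
    im=vision.get_image(n); cv2.imwrite(f'pics/{n}0.png',im['color'])
    print(n,im['fx'],im['k1'],np.round(im['extrinsics'],3).tolist())
    for t in ['base','block','keeper_post','nest','wrench','case_a']:
        print(t,[(np.round(d['bbox']).tolist(),round(d['conf'],2)) for d in vision.spot_in(n,t)][:4])
E
```

```text
pics
{'time': np.float64(0.0), 'joint_positions': array([-1.139,  0.322, -0.07 ,  1.452,  0.023,  1.371, -0.057]), 'qd': array([ 0.002, -0.   ,  0.002,  0.001,  0.001, -0.001,  0.   ]), 'joint_torque': array([-1.0000e-03, -4.9129e+01, -4.0400e-01, -3.1253e+01, -6.4000e-02,
        4.4000e-02,  0.0000e+00]), 'position': array([0.264, 0.594, 0.221]), 'tool_rot': array([-6.510e-01, -3.073e+00,  3.000e-03]), 'ft_force': array([-1.302, -0.496, -0.185]), 'torque': array([ 0.059, -0.021, -0.005]), 'grip_force': np.float64(0.0), 'grip_width': np.float64(1.002)}
top 541.1397981545216 -0.16997904803603783 [[-0.001, -1.0, -0.008, 0.051], [-0.994, 0.002, -0.107, 0.595], [0.108, 0.008, -0.994, 0.753], [0.0, 0.0, 0.0, 1.0]]
base [([285.0, 233.0, 416.0, 380.0], 0.68), ([350.0, 267.0, 358.0, 282.0], 0.67)]
block [([319.0, 270.0, 348.0, 293.0], 0.91), ([317.0, 184.0, 331.0, 208.0], 0.86), ([323.0, 276.0, 375.0, 336.0], 0.43)]
keeper_post [([324.0, 276.0, 376.0, 339.0], 0.9)]
nest [([291.0, 239.0, 407.0, 372.0], 0.75)]
wrench [([228.0, 261.0, 289.0, 362.0], 0.79)]
case_a [([408.0, 275.0, 440.0, 303.0], 0.84), ([377.0, 217.0, 402.0, 239.0], 0.58)]
scene 547.0809637161701 -0.0193680944627296 [[0.317, 0.948, -0.019, -0.246], [0.681, -0.242, -0.691, -0.323], [-0.66, 0.206, -0.722, 1.166], [0.0, 0.0, 0.0, 1.0]]
base [([211.0, 190.0, 352.0, 304.0], 0.69)]
block [([272.0, 206.0, 314.0, 264.0], 0.86), ([330.0, 298.0, 353.0, 337.0], 0.57)]
keeper_post [([246.0, 192.0, 308.0, 247.0], 0.79), ([320.0, 194.0, 405.0, 250.0], 0.72)]
nest [([248.0, 190.0, 308.0, 248.0], 0.7), ([215.0, 193.0, 344.0, 291.0], 0.57)]
wrench [([320.0, 191.0, 404.0, 252.0], 0.82)]
case_a [([195.0, 263.0, 222.0, 290.0], 0.93), ([245.0, 304.0, 271.0, 330.0], 0.87)]
```

Run:
```python
import cv2
a=cv2.imread('pics/top0.png')[170:395,215:455]; b=cv2.imread('pics/scene0.png')[170:350,180:420]
cv2.imwrite('pics/top0c.png',cv2.resize(a,(640,600),interpolation=cv2.INTER_CUBIC))
cv2.imwrite('pics/scene0c.png',cv2.resize(b,(800,600),interpolation=cv2.INTER_CUBIC))
```

```text
(no output)
```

View pics/top0c.png

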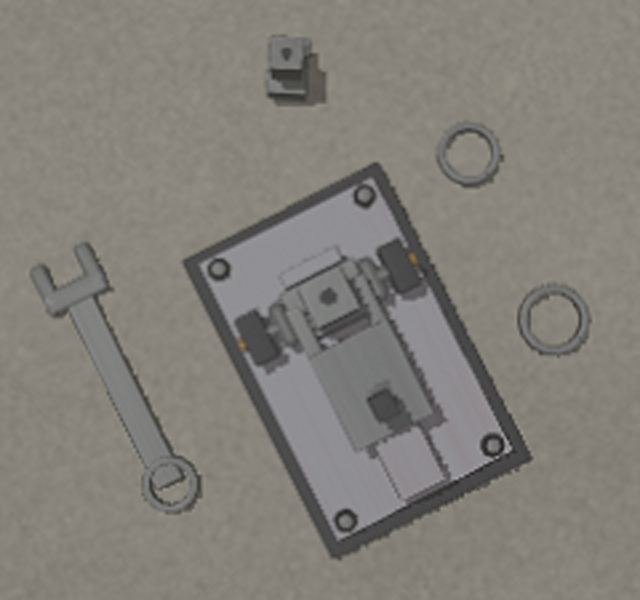

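View pics/scene0c.png

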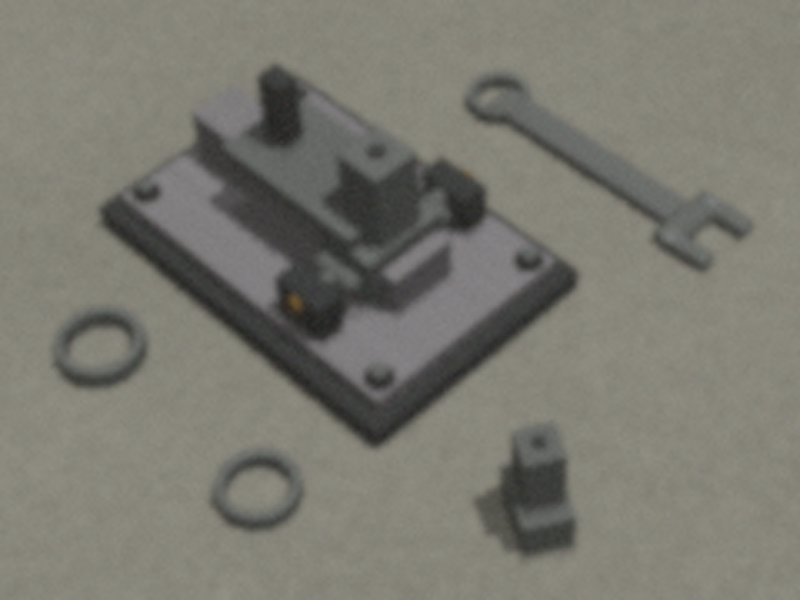

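The pictures show the fixture with the nest and tang at top crop (330,297) and the post at (387,400). The wrench is on its +y side, the rings are on -y, and the smaller look-alike block stands apart at (288,68). I'll fit the base pose next.

```bash
cat > fit.py <<'E'
from h import *
from scipy.optimize import least_squares
T,S=vision.get_image('top'),vision.get_image('scene')
B=np.array([[59,62,12],[59,-62,12],[-127,-62,12],[-127,62,12],[0,0,89]])/1e3
tp=np.array([[184,262],[378,164],[531,459],[336,556],[330,297]])/2.667+[215,170]
sp=np.array([[577,270],[375,432],[102,207],[377,150]])/3.333+[180,170]
Bs=B[[0,1,2,4]]
def W(p,P): c,s=np.cos(p[2]),np.sin(p[2]); return P@np.array([[c,s,0],[-s,c,0],[0,0,1]])+[p[0],p[1],0]
f=lambda p:np.r_[(proj(T,W(p,B))-tp).ravel(),(proj(S,W(p,Bs))-sp).ravel()]
r=least_squares(f,[0.58,0.03,0.5],loss='soft_l1'); p=r.x
print(p,np.degrees(p[2])); print(np.round(f(p).reshape(-1,2),1).tolist())
for im,uv in((T,np.array([387,400])/2.667+[215,170]),(S,np.array([277,73])/3.333+[180,170])):
    q=at_z(im,*uv,.093); c,s=np.cos(p[2]),np.sin(p[2]); d=q[:2]-p[:2]; print('post',q,[c*d[0]+s*d[1],-s*d[0]+c*d[1]])
from scipy.spatial.transform import Rotation as Ro
s=ctrl.get_state(); print(Ro.from_rotvec(s['tool_rot']).as_matrix().round(3))
np.save('p.npy',p)
E
python3 fit.py
```

```text
[0.55062888 0.04132572 0.4716319 ] 27.02251726562171
[[-1.2, -0.9], [0.1, -1.9], [0.5, -1.2], [-1.2, 1.3], [-0.7, -0.6], [-0.1, -1.2], [-0.5, -0.3], [-2.6, -1.0], [-1.0, -0.3]]
post [0.49831892 0.01226714 0.093     ] [np.float64(-0.059801666248983955), np.float64(-0.0021196529842789358)]
post [0.49683594 0.01482657 0.093     ] [np.float64(-0.05995989691044784), np.float64(0.0008341342104810807)]
[[-0.914  0.406  0.   ]
 [ 0.406  0.914  0.   ]
 [-0.     0.    -1.   ]]
```

```bash
cat >> h.py <<'E'
from scipy.spatial.transform import Rotation as Ro
def base(): return np.load('p.npy')
def b2w(b):  # base mm -> world m
    p=base(); c,s=np.cos(p[2]),np.sin(p[2]); b=np.array(b)/1e3
    return np.array([p[0]+c*b[0]-s*b[1],p[1]+s*b[0]+c*b[1],b[2]])
def w2b(w):
    p=base(); c,s=np.cos(p[2]),np.sin(p[2]); d=np.array(w[:2])-p[:2]
    return np.array([c*d[0]+s*d[1],-s*d[0]+c*d[1],w[2]])*1e3
def Rgoal():
    c,s=np.cos(base()[2]),np.sin(base()[2]); return np.array([[c,s,0],[s,-c,0],[0,0,-1.]])
def to_go(b,s=None):
    s=s or ctrl.get_state(); R=Ro.from_rotvec(s['tool_rot']).as_matrix()
    print('at base',w2b(s['position']).round(1),'shift',(R.T@(b2w(b)-s['position'])*1e3).round(1),'turn',Ro.from_matrix(R.T@Rgoal()).as_rotvec().round(3))
E
python3 - <<'E'
from h import *
s=ctrl.get_state(); R=Ro.from_rotvec(s['tool_rot']).as_matrix()
to_go([-60,0,150])
w=Ro.from_matrix(R.T@Rgoal()).as_rotvec(); d=(b2w([-60,0,150])-s['position'])/4
for i in range(4): print((Ro.from_rotvec(w*i/4).inv().as_matrix()@R.T@d*1e3).round(0), (w/4).round(3))
E
```

```text
at base [ -4.4 622.8 222.6] shift [-448.7 -435.4   72.6] turn [ 0.    -0.     2.252]
[-112. -109.   18.] [ 0.    -0.     0.563]
[-153.  -32.   18.] [ 0.    -0.     0.563]
[-147.   54.   18.] [ 0.    -0.     0.563]
[-95. 124.  18.] [ 0.    -0.     0.563]
```

Call:
jog_arm(
  increments=[
    {"tx":-22,"ty":-22,"tz":4,"wz":0.113,"gripper":1},
    {"tx":-45,"ty":-44,"tz":7,"wz":0.225,"gripper":1},
    {"tx":-67,"ty":-65,"tz":11,"wz":0.338,"gripper":1},
    {"tx":-90,"ty":-87,"tz":14,"wz":0.45,"gripper":1},
    {"tx":-112,"ty":-109,"tz":18,"wz":0.563,"gripper":1},
  ],
  grip_force=50,
)

```text
validation failed for argument at $.in...
```

Call:
jog_arm(
  increments=[
    {"tx":-31,"ty":-6,"tz":4,"wz":0.113,"gripper":1},
    {"tx":-61,"ty":-13,"tz":7,"wz":0.225,"gripper":1},
    {"tx":-92,"ty":-19,"tz":11,"wz":0.338,"gripper":1},
    {"tx":-122,"ty":-26,"tz":14,"wz":0.45,"gripper":1},
    {"tx":-153,"ty":-32,"tz":18,"wz":0.563,"gripper":1},
  ],
)

```text
validation failed for argument at $.in...
```

Call:
jog_arm(
  increments=[
    {"tx":-29,"ty":11,"tz":4,"wz":0.113,"gripper":1},
    {"tx":-59,"ty":22,"tz":7,"wz":0.225,"gripper":1},
    {"tx":-88,"ty":32,"tz":11,"wz":0.338,"gripper":1},
    {"tx":-118,"ty":43,"tz":14,"wz":0.45,"gripper":1},
    {"tx":-147,"ty":54,"tz":18,"wz":0.563,"gripper":1},
  ],
)

```text
validation failed for argument at $.in...
```

Call:
jog_arm(
  increments=[
    {"tx":-19,"ty":25,"tz":4,"wz":0.113,"gripper":1},
    {"tx":-38,"ty":50,"tz":7,"wz":0.225,"gripper":1},
    {"tx":-57,"ty":74,"tz":11,"wz":0.338,"gripper":1},
    {"tx":-76,"ty":99,"tz":14,"wz":0.45,"gripper":1},
    {"tx":-95,"ty":124,"tz":18,"wz":0.563,"gripper":1},
  ],
)

```text
validation failed for argument at $.in...
```

Call:
jog_arm(
  increments=[
    {"tx":-22,"ty":-22,"tz":4,"wx":0,"wy":0,"wz":0.113,"gripper":1},
    {"tx":-45,"ty":-44,"tz":7,"wx":0,"wy":0,"wz":0.225,"gripper":1},
    {"tx":-67,"ty":-65,"tz":11,"wx":0,"wy":0,"wz":0.338,"gripper":1},
    {"tx":-90,"ty":-87,"tz":14,"wx":0,"wy":0,"wz":0.45,"gripper":1},
    {"tx":-112,"ty":-109,"tz":18,"wx":0,"wy":0,"wz":0.563,"gripper":1},
  ],
  grip_force=50,
)

```text
time: 1.22
position: [0.3225, 0.4476, 0.2046]
tool_rot: [1.487, 2.767, 0.001]
ft_force: [0.3, -0.0, 0.5]
grip_width: 1.003
grip_force: 0.0
```

Call:
jog_arm(
  increments=[
    {"tx":-31,"ty":-6,"tz":4,"wx":0,"wy":0,"wz":0.113,"gripper":1},
    {"tx":-61,"ty":-13,"tz":7,"wx":0,"wy":0,"wz":0.225,"gripper":1},
    {"tx":-92,"ty":-19,"tz":11,"wx":0,"wy":0,"wz":0.338,"gripper":1},
    {"tx":-122,"ty":-26,"tz":14,"wx":0,"wy":0,"wz":0.45,"gripper":1},
    {"tx":-153,"ty":-32,"tz":18,"wx":0,"wy":0,"wz":0.563,"gripper":1},
  ],
)

```text
time: 1.63
position: [0.3807, 0.3028, 0.1868]
tool_rot: [-2.197, -2.245, -0.002]
ft_force: [1.1, -0.4, -0.3]
grip_width: 1.0
grip_force: 0.0
```

Call:
jog_arm(
  increments=[
    {"tx":-29,"ty":11,"tz":4,"wx":0,"wy":0,"wz":0.113,"gripper":1},
    {"tx":-59,"ty":22,"tz":7,"wx":0,"wy":0,"wz":0.225,"gripper":1},
    {"tx":-88,"ty":32,"tz":11,"wx":0,"wy":0,"wz":0.338,"gripper":1},
    {"tx":-118,"ty":43,"tz":14,"wx":0,"wy":0,"wz":0.45,"gripper":1},
    {"tx":-147,"ty":54,"tz":18,"wx":0,"wy":0,"wz":0.563,"gripper":1},
  ],
)

```text
time: 2.05
position: [0.4389, 0.1571, 0.1689]
tool_rot: [-2.735, -1.546, -0.002]
ft_force: [1.1, -0.3, 0.6]
grip_width: 1.0
grip_force: 0.0
```

Call:
jog_arm(
  increments=[
    {"tx":-19,"ty":25,"tz":4,"wx":0,"wy":0,"wz":0.113,"gripper":1},
    {"tx":-38,"ty":50,"tz":7,"wx":0,"wy":0,"wz":0.225,"gripper":1},
    {"tx":-57,"ty":74,"tz":11,"wx":0,"wy":0,"wz":0.338,"gripper":1},
    {"tx":-76,"ty":99,"tz":14,"wx":0,"wy":0,"wz":0.45,"gripper":1},
    {"tx":-95,"ty":124,"tz":18,"wx":0,"wy":0,"wz":0.563,"gripper":1},
  ],
)

```text
time: 2.47
position: [0.4971, 0.0122, 0.1509]
tool_rot: [-3.056, -0.726, -0.002]
ft_force: [-0.1, -0.1, 0.2]
grip_width: 1.004
grip_force: 0.0
```

Run:
```python
from h import *
to_go([-60,0,150]); print(ctrl.get_state()['joint_positions'].round(2))
im=vision.get_image('wrist'); c=im['color']
for b in ([-60,0,93],[0,0,89],[12,12,89],[12,-12,89],[-53,6,93],[-53,-6,93],[-67,6,93]):
    u=proj(im,b2w(b))[0]; print(b,u.round(0)); cv2.circle(c,tuple(int(x) for x in u),3,(0,0,255),1)
for t in ['keeper_post','block']: print([(np.round(d['bbox']).tolist(),round(d['conf'],2)) for d in vision.spot_in('wrist',t)][:3])
cv2.imwrite('pics/w1.png',c)
```

```text
at base [-60.9  -1.6 150.9] shift [ 0.9 -1.6  0.9] turn [ 0.    -0.001 -0.005]
[-0.58  0.04  0.51  1.93 -0.02  1.17 -1.16]
[-60, 0, 93] [318. 262.]
[0, 0, 89] [317. 166.]
[12, 12, 89] [297. 146.]
[12, -12, 89] [337. 146.]
[-53, 6, 93] [308. 252.]
[-53, -6, 93] [327. 251.]
[-67, 6, 93] [308. 272.]
[([279.0, 159.0, 351.0, 275.0], 0.77)]
[([287.0, 140.0, 346.0, 188.0], 0.82), ([349.0, 0.0, 377.0, 12.0], 0.57)]
```

View pics/w1.png

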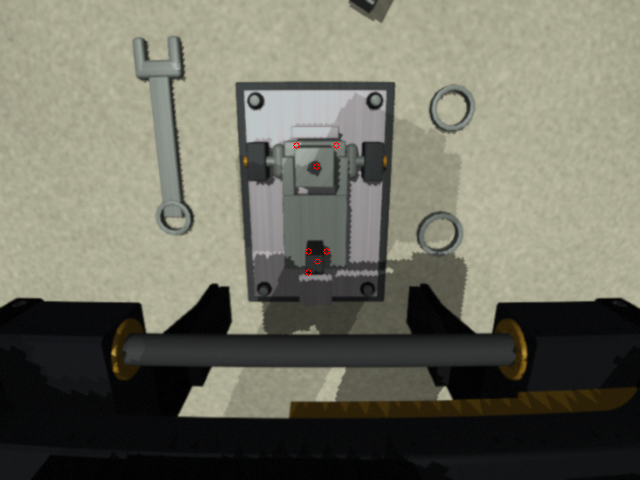

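The fixture is square in the wrist picture: post top at about (317,262), tang hole at (316,166). My projected points land on both. Next: descend, grip the post and pull.

Call:
jog_arm(
  increments=[
    {"tx":1,"ty":-1.5,"tz":20,"wx":0,"wy":0,"wz":-0.005,"gripper":0.6},
    {"tx":1,"ty":-1.5,"tz":40,"wx":0,"wy":0,"wz":-0.005,"gripper":0.6},
    {"tx":1,"ty":-1.5,"tz":60,"wx":0,"wy":0,"wz":-0.005,"gripper":0.6},
    {"tx":1,"ty":-1.5,"tz":78,"wx":0,"wy":0,"wz":-0.005,"gripper":0.6},
    {"tx":1,"ty":-1.5,"tz":85,"wx":0,"wy":0,"wz":-0.005,"gripper":0.6},
  ],
  grip_force=15,
)

```text
time: 3.03
position: [0.4947, 0.0167, 0.0634]
tool_rot: [-3.051, -0.746, 0.006]
ft_force: [-0.5, 0.1, 0.9]
grip_width: 0.707
grip_force: 0.0
```

Call:
jog_arm(
  increments=[
    {"tx":0,"ty":0,"tz":0,"wx":0,"wy":0,"wz":0,"gripper":0},
    {"tx":0,"ty":0,"tz":0,"wx":0,"wy":0,"wz":0,"gripper":0},
    {"tx":0,"ty":0,"tz":0,"wx":0,"wy":0,"wz":0,"gripper":0},
    {"tx":0,"ty":0,"tz":0,"wx":0,"wy":0,"wz":0,"gripper":0},
    {"tx":0,"ty":0,"tz":0,"wx":0,"wy":0,"wz":0,"gripper":0},
  ],
)

```text
time: 3.45
position: [0.4976, 0.0157, 0.0666]
tool_rot: [-3.052, -0.742, -0.003]
ft_force: [0.2, -1.2, -0.3]
grip_width: 0.326
grip_force: 0.0
```

Call:
jog_arm(
  increments=[
    {"tx":0,"ty":0,"tz":0,"wx":0,"wy":0,"wz":0,"gripper":0},
    {"tx":0,"ty":0,"tz":0,"wx":0,"wy":0,"wz":0,"gripper":0},
    {"tx":0,"ty":0,"tz":0,"wx":0,"wy":0,"wz":0,"gripper":0},
    {"tx":0,"ty":0,"tz":0,"wx":0,"wy":0,"wz":0,"gripper":0},
    {"tx":0,"ty":0,"tz":0,"wx":0,"wy":0,"wz":0,"gripper":0},
  ],
)

```text
time: 3.87
position: [0.4969, 0.0154, 0.0659]
tool_rot: [-3.053, -0.741, -0.001]
ft_force: [-0.1, -0.7, 2.2]
grip_width: 0.133
grip_force: 15.0
```

Run:
```python
from h import *
to_go([-60,0,66]); s=ctrl.get_state(); print(s['ft_force'],s['grip_width'],s['grip_force'])
```

```text
at base [-59.6   1.3  65.9] shift [-0.4  1.3 -0.1] turn [-0.    -0.001  0.005]
[-0.13837388 -0.71964358  2.21324947] 0.13324505555345287 15.000199964269996
```

Call:
jog_arm(
  increments=[
    {"tx":-4,"ty":0,"tz":0,"wx":0,"wy":0,"wz":0,"gripper":0},
    {"tx":-9,"ty":0,"tz":0,"wx":0,"wy":0,"wz":0,"gripper":0},
    {"tx":-14,"ty":0,"tz":0,"wx":0,"wy":0,"wz":0,"gripper":0},
    {"tx":-19,"ty":0,"tz":0,"wx":0,"wy":0,"wz":0,"gripper":0},
    {"tx":-24,"ty":0,"tz":0,"wx":0,"wy":0,"wz":0,"gripper":0},
  ],
)

```text
time: 4.28
position: [0.4751, 0.0043, 0.0658]
tool_rot: [-3.052, -0.742, -0.001]
ft_force: [1.6, 0.8, 2.7]
grip_width: 0.133
grip_force: 15.0
```

Call:
jog_arm(
  increments=[
    {"tx":-5,"ty":0,"tz":0,"wx":0,"wy":0,"wz":0,"gripper":0},
    {"tx":-10,"ty":0,"tz":0,"wx":0,"wy":0,"wz":0,"gripper":0},
    {"tx":-14,"ty":0,"tz":0,"wx":0,"wy":0,"wz":0,"gripper":0},
    {"tx":-17,"ty":0,"tz":0,"wx":0,"wy":0,"wz":0,"gripper":0},
    {"tx":-18,"ty":0,"tz":0,"wx":0,"wy":0,"wz":0,"gripper":0},
  ],
)

```text
time: 4.7
position: [0.4616, -0.0025, 0.0659]
tool_rot: [-3.052, -0.742, -0.01]
ft_force: [9.7, 5.7, -6.0]
grip_width: 0.135
grip_force: 15.0
```

Run:
```python
from h import *
to_go([-101,0,66]); s=ctrl.get_state(); print(s['ft_force'],s['grip_width'],s['grip_force'])
```

```text
at base [-99.2   1.4  65.9] shift [-1.8  1.4 -0.1] turn [ 0.001 -0.007  0.006]
[ 9.69881062  5.72297806 -5.97829348] 0.13545382946190346 14.999449364840984
```

Keeper is at its stop: about 40 mm of travel, with force rising to 11 N. I'll release, slide forward with open fingers straddling, and go to the tang.

Call:
jog_arm(
  increments=[
    {"tx":1,"ty":0,"tz":0,"wx":0,"wy":0,"wz":0,"gripper":0.7},
    {"tx":1,"ty":0,"tz":0,"wx":0,"wy":0,"wz":0,"gripper":0.7},
    {"tx":1,"ty":0,"tz":0,"wx":0,"wy":0,"wz":0,"gripper":0.7},
    {"tx":1,"ty":0,"tz":0,"wx":0,"wy":0,"wz":0,"gripper":0.7},
    {"tx":1,"ty":0,"tz":0,"wx":0,"wy":0,"wz":0,"gripper":0.7},
  ],
)

```text
time: 5.12
position: [0.4596, -0.0038, 0.0652]
tool_rot: [3.053, 0.741, -0.002]
ft_force: [0.5, -0.0, 0.3]
grip_width: 0.427
grip_force: 0.0
```

Call:
jog_arm(
  increments=[
    {"tx":0,"ty":0,"tz":0,"wx":0,"wy":0,"wz":0,"gripper":0.7},
    {"tx":0,"ty":0,"tz":0,"wx":0,"wy":0,"wz":0,"gripper":0.7},
    {"tx":12,"ty":0,"tz":0,"wx":0,"wy":0,"wz":0,"gripper":0.7},
    {"tx":30,"ty":0,"tz":0,"wx":0,"wy":0,"wz":0,"gripper":0.7},
    {"tx":50,"ty":0,"tz":0,"wx":0,"wy":0,"wz":0,"gripper":0.7},
  ],
)

```text
time: 5.53
position: [0.5047, 0.0195, 0.0655]
tool_rot: [-3.053, -0.74, 0.0]
ft_force: [-0.4, -0.0, 0.8]
grip_width: 0.686
grip_force: 0.0
```

Run:
```python
from h import *
p=base(); c,s_=np.cos(p[2]),np.sin(p[2]); p[:2]+=[c*.0005-s_*.0014,s_*.0005+c*.0014]; np.save('p.npy',p)
to_go([0,0,57])
T,S=vision.get_image('top'),vision.get_image('wrist'); a=T['color'][230:390,270:430]
c=S['color']
for b in ([0,0,89],[12,12,89],[12,-12,89],[-12,12,89],[-12,-12,89]):
    u=proj(S,b2w(b))[0]; cv2.circle(c,tuple(int(x) for x in u),2,(0,0,255),1)
o=np.hstack([cv2.resize(a,(400,400)),cv2.resize(c[:300,200:500],(400,400))]); cv2.imwrite('pics/m1.png',o)
```

```text
at base [-51.3  -0.   65.5] shift [51.3  0.2  8.5] turn [-0.001  0.     0.004]
```

View pics/m1.png

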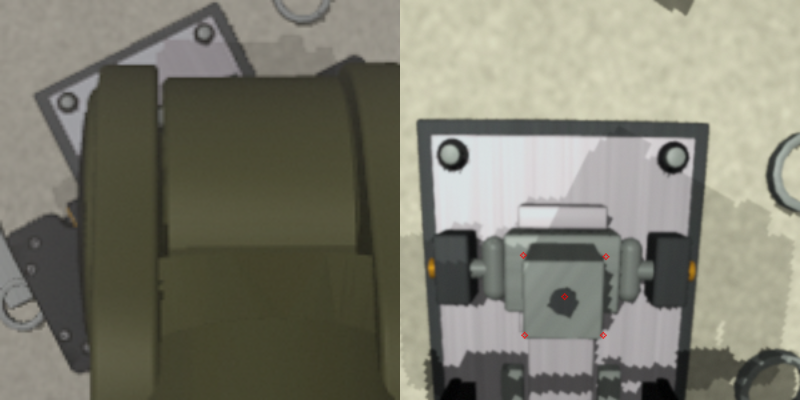

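The prongs are clear of the block's shoulders (bottom of the wrist crop, about (514,370) and (605,370)), and the tang corners match within 1 mm. Next I go to the tang, lower and grip.

Call:
jog_arm(
  increments=[
    {"tx":12,"ty":0,"tz":0,"wx":0,"wy":0,"wz":0,"gripper":0.7},
    {"tx":28,"ty":0,"tz":0,"wx":0,"wy":0,"wz":0.002,"gripper":0.7},
    {"tx":42,"ty":0,"tz":0,"wx":0,"wy":0,"wz":0.004,"gripper":0.7},
    {"tx":50,"ty":0,"tz":4,"wx":0,"wy":0,"wz":0.004,"gripper":0.7},
    {"tx":51,"ty":0,"tz":8.5,"wx":0,"wy":0,"wz":0.004,"gripper":0.7},
  ],
  grip_force=55,
)

```text
time: 6.05
position: [0.551, 0.0435, 0.0569]
tool_rot: [3.054, 0.737, 0.001]
ft_force: [0.2, 0.6, 0.7]
grip_width: 0.701
grip_force: 0.0
```

Call:
jog_arm(
  increments=[
    {"tx":0,"ty":0,"tz":0,"wx":0,"wy":0,"wz":0,"gripper":0.45},
    {"tx":0,"ty":0,"tz":0,"wx":0,"wy":0,"wz":0,"gripper":0.35},
    {"tx":0,"ty":0,"tz":0,"wx":0,"wy":0,"wz":0,"gripper":0},
    {"tx":0,"ty":0,"tz":0,"wx":0,"wy":0,"wz":0,"gripper":0},
    {"tx":0,"ty":0,"tz":0,"wx":0,"wy":0,"wz":0,"gripper":0},
  ],
)

```text
time: 6.47
position: [0.5498, 0.0426, 0.0573]
tool_rot: [-3.054, -0.735, -0.0]
ft_force: [0.3, -0.2, -0.0]
grip_width: 0.406
grip_force: 0.0
```

Call:
jog_arm(
  increments=[
    {"tx":0,"ty":0,"tz":0,"wx":0,"wy":0,"wz":0,"gripper":0},
    {"tx":0,"ty":0,"tz":0,"wx":0,"wy":0,"wz":0,"gripper":0},
    {"tx":0,"ty":0,"tz":0,"wx":0,"wy":0,"wz":0,"gripper":0},
    {"tx":0,"ty":0,"tz":0,"wx":0,"wy":0,"wz":0,"gripper":0},
    {"tx":0,"ty":0,"tz":0,"wx":0,"wy":0,"wz":0,"gripper":0},
  ],
)

```text
time: 6.88
position: [0.5501, 0.0426, 0.0573]
tool_rot: [3.054, 0.735, 0.0]
ft_force: [-0.9, -1.4, 1.4]
grip_width: 0.272
grip_force: 55.0
```

```bash
cat > plan.py <<'E'
import numpy as np
# block pose in base y,z (mm), angle; TCP 57 at start
def rot(a): c,s=np.cos(a),np.sin(a); return np.array([[c,-s],[s,c]])
tcp=np.array([0,57.]); th=0.; D=np.radians(8)
for i,(piv,dth) in enumerate([(-15,D)]+[(15,-D),(15,-D),(-15,D),(-15,D)]*2+[(15,-D)]):
    c=np.array([piv,36.]); R=rot(th)  # tool frame: ty=-y', tz=-z'
    rows=[]
    for k in range(1,6):
        d=R.T@(rot(dth*k/5)@(tcp-c)+c-tcp); rows.append((round(-d[0],1),round(-d[1],1),round(dth*k/5,3)))
    tcp=rot(dth)@(tcp-c)+c; th+=dth
    o=tcp+rot(th)@[0,-37.]; print(i,rows,'th',round(np.degrees(th)),'origin',o.round(1))
E
python3 plan.py; python3 -c "
from h import *
to_go([0,0,57]); s=ctrl.get_state(); print(s['ft_force'],s['torque'],s['grip_width'],s['grip_force'])"
```

```text
0 [(np.float64(0.6), np.float64(-0.4), np.float64(0.028)), (np.float64(1.2), np.float64(-0.8), np.float64(0.056)), (np.float64(1.8), np.float64(-1.2), np.float64(0.084)), (np.float64(2.4), np.float64(-1.5), np.float64(0.112)), (np.float64(3.1), np.float64(-1.9), np.float64(0.14))] th 8 origin [ 2.1 22.2]
1 [(np.float64(-0.7), np.float64(-0.4), np.float64(-0.028)), (np.float64(-1.4), np.float64(-0.8), np.float64(-0.056)), (np.float64(-2.2), np.float64(-1.1), np.float64(-0.084)), (np.float64(-2.9), np.float64(-1.5), np.float64(-0.112)), (np.float64(-3.6), np.float64(-1.8), np.float64(-0.14))] th 0 origin [ 0.3 24.2]
2 [(np.float64(-0.7), np.float64(-0.4), np.float64(-0.028)), (np.float64(-1.4), np.float64(-0.8), np.float64(-0.056)), (np.float64(-2.2), np.float64(-1.1), np.float64(-0.084)), (np.float64(-2.9), np.float64(-1.5), np.float64(-0.112)), (np.float64(-3.6), np.float64(-1.8), np.float64(-0.14))] th -8 origin [-1.2 26.3]
3 [(np.float64(0.8), np.float64(-0.4), np.float64(0.028)), (np.float64(1.7), np.float64(-0.8), np.float64(0.056)), (np.float64(2.5), np.float64(-1.2), np.float64
[... 1496 characters left out ...]
0.056)), (np.float64(3.2), np.float64(-1.1), np.float64(0.084)), (np.float64(4.3), np.float64(-1.4), np.float64(0.112)), (np.float64(5.4), np.float64(-1.7), np.float64(0.14))] th 8 origin [-0.2 38.8]
9 [(np.float64(-1.2), np.float64(-0.4), np.float64(-0.028)), (np.float64(-2.4), np.float64(-0.8), np.float64(-0.056)), (np.float64(-3.6), np.float64(-1.1), np.float64(-0.084)), (np.float64(-4.8), np.float64(-1.4), np.float64(-0.112)), (np.float64(-6.0), np.float64(-1.6), np.float64(-0.14))] th 0 origin [ 0.3 40.9]
at base [-0.4  0.  57.3] shift [0.4 0.  0.3] turn [ 0.    -0.     0.001]
[-0.85833014 -1.42808639  1.37950721] [-0.28614108  0.24596135 -0.0850721 ] 0.2719024701017198 54.9941975902766
```

Call:
jog_arm(
  increments=[
    {"tx":0,"ty":0.6,"tz":-0.4,"wx":0.028,"wy":0,"wz":0,"gripper":0},
    {"tx":0,"ty":1.2,"tz":-0.8,"wx":0.056,"wy":0,"wz":0,"gripper":0},
    {"tx":0,"ty":1.8,"tz":-1.2,"wx":0.084,"wy":0,"wz":0,"gripper":0},
    {"tx":0,"ty":2.4,"tz":-1.5,"wx":0.112,"wy":0,"wz":0,"gripper":0},
    {"tx":0,"ty":3.1,"tz":-1.9,"wx":0.14,"wy":0,"wz":0,"gripper":0},
  ],
)

```text
time: 7.3
position: [0.5522, 0.0387, 0.0596]
tool_rot: [-2.922, -0.704, 0.048]
ft_force: [-1.5, -3.3, 2.7]
grip_width: 0.271
grip_force: 55.1
```

```bash
python3 -c "
from h import *
to_go([0,0,57]); s=ctrl.get_state(); print(s['ft_force'],s['torque'],s['grip_width'],s['grip_force'])
im=vision.get_image('wrist'); cv2.imwrite('pics/w2.png',im['color'][:,120:560])"
```

```text
at base [-0.3 -4.5 59.6] shift [ 0.3 -4.1  3.2] turn [-0.139 -0.001  0.001]
[-1.50856132 -3.28602172  2.65598745] [-1.32045878  0.07022297  0.06831113] 0.27064134290486574 55.077060693874955
```

View pics/w2.png

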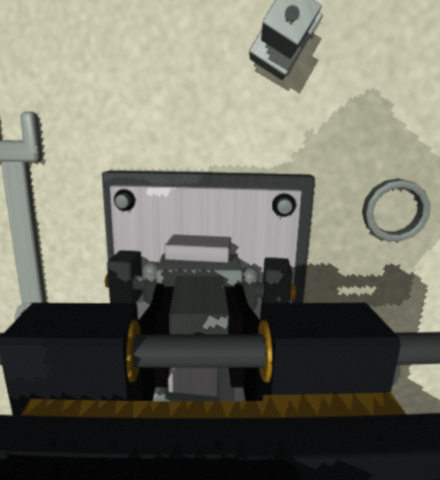

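The wrist crop shows the tang between the fingers (around (200,300)), leaning with the tool. The plate's front dowels, at (124,200) and (285,205), look seated. I'll swing to the other side.

Call:
jog_arm(
  increments=[
    {"tx":0,"ty":-0.7,"tz":-0.4,"wx":-0.028,"wy":0,"wz":0,"gripper":0},
    {"tx":0,"ty":-1.4,"tz":-0.8,"wx":-0.056,"wy":0,"wz":0,"gripper":0},
    {"tx":0,"ty":-2.2,"tz":-1.1,"wx":-0.084,"wy":0,"wz":0,"gripper":0},
    {"tx":0,"ty":-2.9,"tz":-1.5,"wx":-0.112,"wy":0,"wz":0,"gripper":0},
    {"tx":0,"ty":-3.6,"tz":-1.8,"wx":-0.14,"wy":0,"wz":0,"gripper":0},
  ],
)

```text
time: 7.77
position: [0.5498, 0.043, 0.0606]
tool_rot: [3.052, 0.735, 0.001]
ft_force: [2.1, -1.1, -3.6]
grip_width: 0.276
grip_force: 55.0
```

Call:
jog_arm(
  increments=[
    {"tx":0,"ty":-0.7,"tz":-0.4,"wx":-0.028,"wy":0,"wz":0,"gripper":0},
    {"tx":0,"ty":-1.4,"tz":-0.8,"wx":-0.056,"wy":0,"wz":0,"gripper":0},
    {"tx":0,"ty":-2.2,"tz":-1.1,"wx":-0.084,"wy":0,"wz":0,"gripper":0},
    {"tx":0,"ty":-2.9,"tz":-1.5,"wx":-0.112,"wy":0,"wz":0,"gripper":0},
    {"tx":0,"ty":-3.6,"tz":-1.8,"wx":-0.14,"wy":0,"wz":0,"gripper":0},
  ],
)

```text
time: 8.18
position: [0.5481, 0.0463, 0.0626]
tool_rot: [2.92, 0.703, 0.05]
ft_force: [1.1, -1.4, -1.6]
grip_width: 0.271
grip_force: 55.0
```

```bash
python3 -c "
from h import *
to_go([0,0,57]); s=ctrl.get_state(); print(s['ft_force'],s['torque'],s['grip_width'],s['grip_force'])
im=vision.get_image('wrist'); cv2.imwrite('pics/w3.png',im['color'][100:460,120:560])"
```

```text
at base [-0.5  4.2 62.6] shift [0.5 3.4 6.1] turn [ 0.141 -0.     0.001]
[ 1.10353379 -1.3522915  -1.61233248] [ 0.10316678  0.04234032 -0.04506124] 0.27120879072328025 55.00950129702687
```

View pics/w3.png

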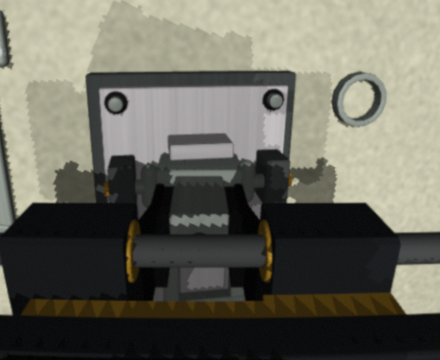

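The crop shows the tang upright between the fingers, now leaning the other way. The downward force is only 1.6 N, so the plate (5 N) is not being carried. I'll go on walking.

Call:
jog_arm(
  increments=[
    {"tx":0,"ty":0.8,"tz":-0.4,"wx":0.028,"wy":0,"wz":0,"gripper":0},
    {"tx":0,"ty":1.7,"tz":-0.8,"wx":0.056,"wy":0,"wz":0,"gripper":0},
    {"tx":0,"ty":2.5,"tz":-1.2,"wx":0.084,"wy":0,"wz":0,"gripper":0},
    {"tx":0,"ty":3.4,"tz":-1.5,"wx":0.112,"wy":0,"wz":0,"gripper":0},
    {"tx":0,"ty":4.2,"tz":-1.8,"wx":0.14,"wy":0,"wz":0,"gripper":0},
  ],
)

```text
time: 8.65
position: [0.55, 0.0428, 0.0647]
tool_rot: [-3.053, -0.736, 0.0]
ft_force: [1.1, 0.0, -2.4]
grip_width: 0.271
grip_force: 55.0
```

Call:
jog_arm(
  increments=[
    {"tx":0,"ty":0.8,"tz":-0.4,"wx":0.028,"wy":0,"wz":0,"gripper":0},
    {"tx":0,"ty":1.7,"tz":-0.8,"wx":0.056,"wy":0,"wz":0,"gripper":0},
    {"tx":0,"ty":2.5,"tz":-1.2,"wx":0.084,"wy":0,"wz":0,"gripper":0},
    {"tx":0,"ty":3.4,"tz":-1.5,"wx":0.112,"wy":0,"wz":0,"gripper":0},
    {"tx":0,"ty":4.2,"tz":-1.8,"wx":0.14,"wy":0,"wz":0,"gripper":0},
  ],
)

```text
time: 9.07
position: [0.5519, 0.0389, 0.0664]
tool_rot: [-2.92, -0.704, 0.05]
ft_force: [1.7, -1.1, -3.0]
grip_width: 0.271
grip_force: 55.0
```

```bash
python3 -c "
from h import *
to_go([0,0,57]); s=ctrl.get_state(); print(s['ft_force'],s['torque'],s['grip_width'],s['grip_force'])
im=vision.get_image('scene'); cv2.imwrite('pics/s3.png',cv2.resize(im['color'][150:330,180:420],(800,600)))"
```

```text
at base [-0.4 -4.1 66.4] shift [ 0.5 -2.8  9.9] turn [-0.141  0.     0.002]
[ 1.72662844 -1.12148692 -3.02550076] [-0.80672483 -0.44532138 -0.07105578] 0.2706738642098845 55.03697016276419
```

View pics/s3.png

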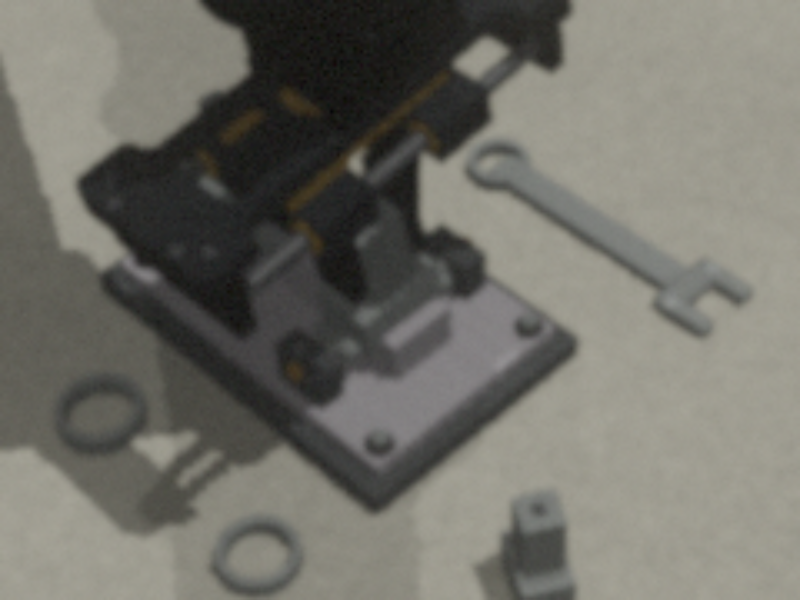

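The plate is flat on its base: dowels at (379,442) and (529,325), wall at (415,335), unchanged from before. The block is rising and tilted, so I'll keep going.

Call:
jog_arm(
  increments=[
    {"tx":0,"ty":-0.9,"tz":-0.4,"wx":-0.028,"wy":0,"wz":0,"gripper":0},
    {"tx":0,"ty":-1.9,"tz":-0.8,"wx":-0.056,"wy":0,"wz":0,"gripper":0},
    {"tx":0,"ty":-2.9,"tz":-1.1,"wx":-0.084,"wy":0,"wz":0,"gripper":0},
    {"tx":0,"ty":-3.8,"tz":-1.4,"wx":-0.112,"wy":0,"wz":0,"gripper":0},
    {"tx":0,"ty":-4.8,"tz":-1.7,"wx":-0.14,"wy":0,"wz":0,"gripper":0},
  ],
)

```text
time: 9.53
position: [0.5498, 0.043, 0.0693]
tool_rot: [3.053, 0.735, 0.001]
ft_force: [0.2, -0.8, -2.9]
grip_width: 0.267
grip_force: 55.0
```

Call:
jog_arm(
  increments=[
    {"tx":0,"ty":-0.9,"tz":-0.4,"wx":-0.028,"wy":0,"wz":0,"gripper":0},
    {"tx":0,"ty":-1.9,"tz":-0.8,"wx":-0.056,"wy":0,"wz":0,"gripper":0},
    {"tx":0,"ty":-2.9,"tz":-1.1,"wx":-0.084,"wy":0,"wz":0,"gripper":0},
    {"tx":0,"ty":-3.8,"tz":-1.4,"wx":-0.112,"wy":0,"wz":0,"gripper":0},
    {"tx":0,"ty":-4.8,"tz":-1.7,"wx":-0.14,"wy":0,"wz":0,"gripper":0},
  ],
)

```text
time: 9.95
position: [0.5477, 0.0472, 0.0715]
tool_rot: [2.92, 0.703, 0.05]
ft_force: [0.5, -1.0, 0.8]
grip_width: 0.27
grip_force: 55.0
```

```bash
python3 -c "
from h import *
to_go([0,0,57]); s=ctrl.get_state(); print(s['ft_force'],s['torque'],s['grip_width'],s['grip_force'])"
```

```text
at base [-0.4  5.1 71.5] shift [ 0.4  3.  15. ] turn [ 0.142 -0.     0.001]
[ 0.50749209 -0.98889254  0.80203917] [-0.39145496  0.24548829 -0.05869727] 0.2704237756765663 54.98920725658536
```

Call:
jog_arm(
  increments=[
    {"tx":0,"ty":1.1,"tz":-0.4,"wx":0.028,"wy":0,"wz":0,"gripper":0},
    {"tx":0,"ty":2.1,"tz":-0.8,"wx":0.056,"wy":0,"wz":0,"gripper":0},
    {"tx":0,"ty":3.2,"tz":-1.1,"wx":0.084,"wy":0,"wz":0,"gripper":0},
    {"tx":0,"ty":4.3,"tz":-1.4,"wx":0.112,"wy":0,"wz":0,"gripper":0},
    {"tx":0,"ty":5.4,"tz":-1.7,"wx":0.14,"wy":0,"wz":0,"gripper":0},
  ],
)

```text
time: 10.37
position: [0.5502, 0.0427, 0.074]
tool_rot: [-3.053, -0.736, -0.0]
ft_force: [-0.6, -1.6, 2.6]
grip_width: 0.271
grip_force: 55.0
```

Call:
jog_arm(
  increments=[
    {"tx":0,"ty":1.1,"tz":-0.4,"wx":0.028,"wy":0,"wz":0,"gripper":0},
    {"tx":0,"ty":2.1,"tz":-0.8,"wx":0.056,"wy":0,"wz":0,"gripper":0},
    {"tx":0,"ty":3.2,"tz":-1.1,"wx":0.084,"wy":0,"wz":0,"gripper":0},
    {"tx":0,"ty":4.3,"tz":-1.4,"wx":0.112,"wy":0,"wz":0,"gripper":0},
    {"tx":0,"ty":5.4,"tz":-1.7,"wx":0.14,"wy":0,"wz":0,"gripper":0},
  ],
)

```text
time: 10.78
position: [0.5519, 0.0388, 0.075]
tool_rot: [-2.919, -0.705, 0.051]
ft_force: [0.3, -0.1, -2.9]
grip_width: 0.274
grip_force: 55.0
```

Call:
jog_arm(
  increments=[
    {"tx":0,"ty":-1.2,"tz":-0.4,"wx":-0.028,"wy":0,"wz":0,"gripper":0},
    {"tx":0,"ty":-2.4,"tz":-0.8,"wx":-0.056,"wy":0,"wz":0,"gripper":0},
    {"tx":0,"ty":-3.6,"tz":-1.1,"wx":-0.084,"wy":0,"wz":0,"gripper":0},
    {"tx":0,"ty":-4.8,"tz":-1.4,"wx":-0.112,"wy":0,"wz":0,"gripper":0},
    {"tx":0,"ty":-6,"tz":-1.6,"wx":-0.14,"wy":0,"wz":0,"gripper":0},
  ],
)

```text
time: 11.2
position: [0.5493, 0.0433, 0.0775]
tool_rot: [3.053, 0.736, -0.001]
ft_force: [-0.5, -1.2, -0.9]
grip_width: 0.268
grip_force: 55.0
```

```bash
python3 -c "
from h import *
to_go([0,0,99]); s=ctrl.get_state(); print(s['ft_force'],s['torque'],s['grip_width'],s['grip_force'])
im=vision.get_image('scene'); cv2.imwrite('pics/s4.png',cv2.resize(im['color'][150:330,180:420],(800,600)))"
```

```text
at base [-0.8  1.  77.5] shift [  0.8   1.  -21.5] turn [0.001 0.001 0.001]
[-0.46383126 -1.23875033 -0.94879346] [-0.24246736  0.2387657   0.009414  ] 0.2677441593637747 54.98944440856576
```

View pics/s4.png

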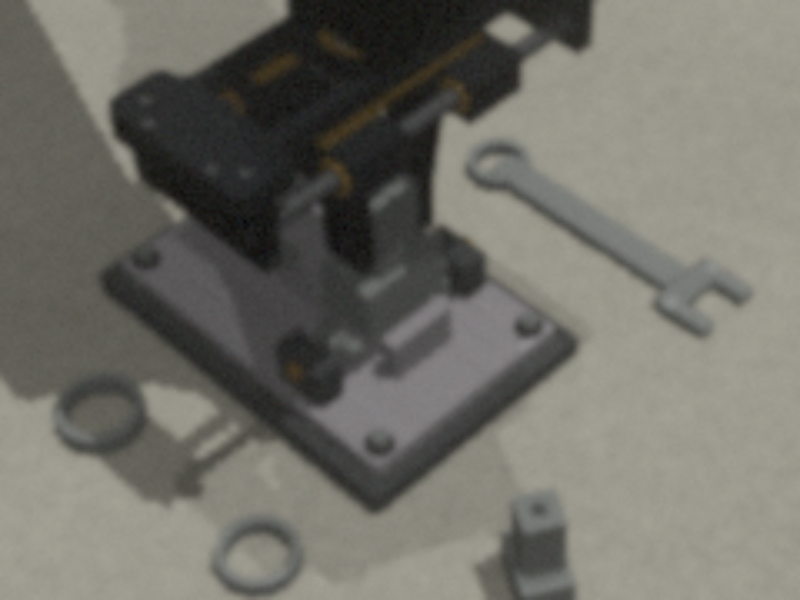

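The plate is still down and the block has walked up about 20 mm, out of the pads. Now a gentle lift to 2 cm above the walls.

Call:
jog_arm(
  increments=[
    {"tx":0,"ty":0,"tz":-1,"wx":0,"wy":0,"wz":0,"gripper":0},
    {"tx":0,"ty":0,"tz":-2,"wx":0,"wy":0,"wz":0,"gripper":0},
    {"tx":0,"ty":0,"tz":-4,"wx":0,"wy":0,"wz":0,"gripper":0},
    {"tx":0,"ty":0,"tz":-6,"wx":0,"wy":0,"wz":0,"gripper":0},
    {"tx":0,"ty":0,"tz":-9,"wx":0,"wy":0,"wz":0,"gripper":0},
  ],
)

```text
time: 11.67
position: [0.5497, 0.0428, 0.0867]
tool_rot: [-3.054, -0.735, 0.001]
ft_force: [0.4, -0.6, -4.0]
grip_width: 0.27
grip_force: 55.0
```

Call:
jog_arm(
  increments=[
    {"tx":0,"ty":0,"tz":-3,"wx":0,"wy":0,"wz":0,"gripper":0},
    {"tx":0,"ty":0,"tz":-6,"wx":0,"wy":0,"wz":0,"gripper":0},
    {"tx":0,"ty":0,"tz":-9,"wx":0,"wy":0,"wz":0,"gripper":0},
    {"tx":0,"ty":0,"tz":-11,"wx":0,"wy":0,"wz":0,"gripper":0},
    {"tx":0,"ty":0,"tz":-12,"wx":0,"wy":0,"wz":0,"gripper":0},
  ],
)

```text
time: 12.08
position: [0.5502, 0.0432, 0.0993]
tool_rot: [-3.054, -0.736, -0.001]
ft_force: [-0.4, -1.5, -3.4]
grip_width: 0.267
grip_force: 55.0
```

Call:
jog_arm(
  increments=[
    {"tx":0,"ty":0,"tz":0,"wx":0,"wy":0,"wz":0,"gripper":0},
    {"tx":0,"ty":0,"tz":0,"wx":0,"wy":0,"wz":0,"gripper":0},
    {"tx":0,"ty":0,"tz":0,"wx":0,"wy":0,"wz":0,"gripper":0},
    {"tx":0,"ty":0,"tz":0,"wx":0,"wy":0,"wz":0,"gripper":0},
    {"tx":0,"ty":0,"tz":0,"wx":0,"wy":0,"wz":0,"gripper":0},
  ],
)

```text
time: 12.5
position: [0.5498, 0.0431, 0.0987]
tool_rot: [3.054, 0.736, -0.0]
ft_force: [0.5, 0.4, -4.2]
grip_width: 0.273
grip_force: 55.0
```

```bash
python3 -c "
from h import *
to_go([0,0,99]); s=ctrl.get_state(); print(s['ft_force'],s['torque'],s['grip_width'],s['grip_force'])
im=vision.get_image('scene'); cv2.imwrite('pics/s5.png',cv2.resize(im['color'][150:330,180:420],(800,600)))"
```

```text
at base [-0.4  0.6 98.7] shift [ 0.4  0.6 -0.3] turn [-0.     0.     0.001]
[ 0.51835439  0.41390937 -4.24096678] [-0.0484985   0.13247552 -0.00912907] 0.27290178324183556 54.99087321572006
```

View pics/s5.png

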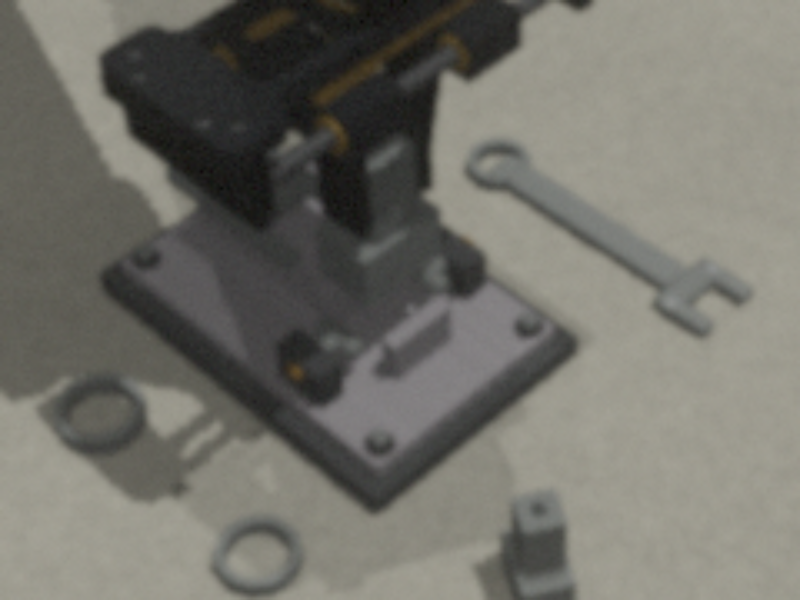

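The block hangs upright above the nest walls, at about (390,255) and clear of them. The plate is down, rings and wrench have not moved, and the held weight of about 4 N fits the block alone. Handing in.

```bash
python3 -c "
from bench import ctrl
print(ctrl.close_job())"
```

```text
the job is handed in; nothing more can be done
None
```

The job is handed in, with no verdict returned: the keeper is back at its stop, and the block was rocked out at about ±8° and is held upright about 2 cm above the nest's walls. The last picture shows the plate down and the wrench and rings unmoved.

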